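Lock the heel stop of a boot-last fixture with a hex key

ROBOT

A 7-joint arm with a two-finger parallel gripper is mounted at the origin on the work surface. World frame = base frame: x ahead of the robot, y to its left, z up, the work surface at z = 0. Lengths are in m, angles in rad, forces in N, time in s.
With the tool pointing down it reaches from about 0.35 to 0.9 m from the base axis. Payload 8.1 kg.
Tool frame: the origin (TCP) lies between the finger pads; the fingertips stand 11 mm ahead of it and the grasp point (between the pads) lies 8 mm behind it; z points along the fingers, y is the line along which they close (so a half turn about z gives the same grasp; the last joint's range is limited). The gripper opens to 92 mm and grips with 3 to 60 N. Pads are 19 mm wide; open, the fingers measure 130 mm over their backs; the gripper's body (75 mm by 190 mm) begins 47 mm behind the grasp point.
Start: joints at [-1.437, 0.434, 0.025, 1.573, -0.012, 1.134, -0.075], TCP at [0.147, 0.608, 0.209] pointing down, gripper open.
Joint ranges: [-2.62, 2.62], [-0.44, 2.09], [-1.27, 1.32], [0.08, 2.57], [-1.32, 4.46], [0.12, 2], [-2.74, 2.74]. Speed limits (rad/s): [2.22, 2.22, 3.01, 3.01, 3.14, 3.14, 3.14].

INTERFACE

Orientations are given as a rotation vector (axis times angle).
In Python, from cell import observe, get_image, camera_params, sign_off gives the robot as it stands.
- The arm moves only by the shell command python3 -m pendant 'ROWS' [FORCE]. ROWS is JSON, one flat list of numbers, 7 for each row, row after row: the shift along the tool's x, y, z in m, then the turn, a rotation vector about the tool's x, y, z in rad, then the finger opening in m, from 0 to 0.0918. In form: [dx, dy, dz, rx, ry, rz, jaw, dx, dy, dz, rx, ry, rz, jaw, ...]. A call has 1 to 10 rows; each row shifts and turns the commanded pose from where the row before left it, along the tool's axes as they then stand; what a row does not reach is not made up. A row lasts 1/8 s, in which the tool goes at most 62.5 mm and 10.7 degrees, less where a joint would pass 70% of its speed; a pose out of reach is approached as far as the arm can. A call is refused whole if a number of a shift passes 0.0625 or a number of a turn 0.188, either way. A call with a gripper value outside its range is refused whole. The fingers move at their own pace and stop on an object; FORCE is the grip in N (left out, the last holds). Time passes only in rows, so rows that do not move let the fingers close. It gives the time, the measured TCP pose, the force, the opening and the grip force at its end, in the units of the state.
- observe(): the state, without advancing time (a new reading comes with each control period).
- get_image(name): name is "scene" or "top"; returns the picture (480x640x3 uint8, red, green, blue); there is no depth.
- camera_params(name): a dict with "intrinsics" (3x3 intrinsics, pixels), "dist" ([k1, k2, p1, p2, k3] as OpenCV has them; the pictures are not rectified), "eye" and "rotation" of the camera in the world. Camera axes: x right, y down, z forward; pixel columns grow to the right and rows downward; lengths in m; the calibration is good to about 2 mm. A picture is of the moment at which its call begins. camera_params takes no time and is no camera call.
- sign_off(): hands the job in; it is judged then, once.
The state is a dict: "clock": time; "joints": joint angles; "dq": joint speeds; "joint_efforts": joint torques, N m; "position": TCP position; "ee_rot": TCP orientation; "force": force on the tool from outside, world axes, zero at the start; "ft_torque": the same for the moment, N m; "width": opening from 0.0 (shut) to 1.0 (fully open); "gripper_force": force on a finger pad.
Only numpy, scipy, OpenCV 4.12 (cv2) and the standard library are available. Lean on these libraries where they do the work, as an engineer would, in place of code of your own. Each camera call takes 0.05 s, during which the arm holds its last target. There are 200 camera calls.

TASK

Take the T-handled hex key out of its wooden stand and seat it all the way down in the socket of the round clamp screw of the boot-last fixture, feeling for the hexagon without pressing hard. Only when it is fully home, turn the screw clockwise until it comes up tight against its stop, without forcing it past that. Let go and leave the key standing upright in the screw, with everything else on the bench left where it was.

Things in the scene. Friction and masses are not known exactly. Their poses are not given: they have to be found in the camera images.
- key: T-handled hex key (all sizes here in mm), 142 tall, about 220 g, upright in the stand at the start (tip 10 above the table). Origin at the tip, z up the shaft. From the tip: tapered round nose, diameter 11 widening to 17, 5 long; hexagonal bit 17 across flats (two flats face +y and -y) up to z = 35; round shaft, diameter 12, up to 120; cross handle on top.
- key_handle (a point): middle of the key's black cross handle, a bar 90 long (along x), 16 thick (along y), 22 high, 131 above the key's tip; axes are those of the key. Grip it here from above, across its thickness, fingers to either side of the bar.
- stand: fixed wooden block 80 x 80 x 50 high, origin under its middle; a square hole 22 x 22, 40 deep, in the middle of its top holds the key
- fixture: fixed boot-last fixture, origin on the table under the screw's axis, z up. Grey base rail 90 wide, 20 high, along x from -85 to +335; on it an aluminium clamp plate 70 x 70 (top at 40) under the round screw head; at x = +85 a heel stop 75 high, beyond it a cream boot last 108 high. The small six-sided bolt head at x = -61 is not the clamp screw.
- socket (a point): middle of the mouth of the clamp screw's socket, on the screw's axis, level with the top of the round head (diameter 31), 60 above the table; z up. Hexagonal, 18 across flats, 14 deep, flat floor (the seated key's tip is 14 below this point). These axes are the fixture's: the angle of the hexagon about z differs each time and is not measured.
- screw (a joint): angle of the clamp screw, rad, growing clockwise from above; starts at 0 to 0.35, stiff stop (tight) at 0.9, where 0.1 to 0.4 N m is enough. Friction 0.12 N m. The key's tapered nose enters 5 mm at any angle (side force shows which way the middle lies); the bit then rests on the rim until the hexagons match (within 0.1 rad, every 60 degrees): rest it with 3 to 5 N and turn slowly.
- boot: bystander: tan work boot, 270 x 90 x 182, origin under its middle
- wrench: bystander: steel open spanner lying flat on the table, about 0.16 m long, origin under its middle
- screwdriver: bystander: screwdriver lying on the table, origin under its middle
- mallet: bystander: hammer lying on the table, origin under its middle
- jar: bystander: closed glass jar, diameter 66, height 90, origin under its middle
- tape: bystander: ring-shaped tape roll lying flat, diameter 90, height 25, origin under its middle
- washer: bystander: loose steel washer, diameter 28, 4 thick, lying on the fixture's base rail between the clamp plate and the heel stop, origin under its middle
There are look-alikes about, which are no part of the job. Leave any yellow look-alike of the key alone.

How it is judged:
By the outcome, as a careful person would: the job done as asked, in the order asked, and still so for the second after the job is handed in, with the robot touching nothing.
It also fails if it takes over 64 s, if anything falls off the work surface, if the arm or the gripper's body presses on something with over 40 N, if the wrist force passes 120 N, or if a joint passes its speed limit or range.

## Working session

There is one attempt and no reset: what is moved stays moved. The work goes in short steps, Python scripts to look and compute and a shell command to move; the robot and the scene stay as the last step left them, time stands still between calls to the robot, and variables do not carry over. Pictures are saved under pics/ and viewed, at most 13 in all, crops included, and the job is handed in when it is done.

```bash
ls; mkdir -p pics
python3 - <<'E'
from cell import *
import cv2
for n in("scene","top"):
    im=get_image(n);cv2.imwrite(f"pics/{n}0.png",im[:,:,::-1]);p=camera_params(n);print(n,p)
print(observe())
E
```

```text
pics
scene {'intrinsics': array([[579.77862843,   0.        , 325.44662864],
       [  0.        , 579.77862843, 235.52260083],
       [  0.        ,   0.        ,   1.        ]]), 'dist': array([-0.13273333,  0.        ,  0.        ,  0.        ,  0.        ]), 'eye': array([1.53211498, 0.00255787, 1.19049284]), 'rotation': array([-1.71665591, -1.80501138,  0.72788394])}
top {'intrinsics': array([[540.51378608,   0.        , 318.26582471],
       [  0.        , 540.51378608, 240.39575146],
       [  0.        ,   0.        ,   1.        ]]), 'dist': array([0.04451023, 0.        , 0.        , 0.        , 0.        ]), 'eye': array([ 0.39319745, -0.01933775,  1.47649313]), 'rotation': array([-2.20929295,  2.19303165, -0.0735412 ])}
{'clock': 0.1, 'joints': array([-1.43661536,  0.4351671 ,  0.02499703,  1.57402691, -0.01159453,
        1.13400972, -0.07512058]), 'dq': array([-1.24594012e-03, -3.45327233e-05, -4.39767716e-05, -1.32414669e-03,
       -1.30824170e-03, -1.79737248e-03, -5.24104808e-04]), 'joint_efforts': array([ 2.58606815e-03, -6.69121313e+01,  9.87775996e-01, -3.15143931e+01,
       -6.05411176e-02,  3.74457194e-02,  7.93386289e-05]), 'position': array([0.14656224, 0.6070571 , 0.20810714]), 'ee_rot': array([-3.71233593e-01, -3.11955532e+00,  2.30261028e-03]), 'force': array([ 0.32297043, -0.16187295,  0.47148441]), 'ft_torque': array([ 0.02874263, -0.05189456,  0.00166448]), 'gripper_force': 0.0, 'width': 0.9971515871766601}
```

View pics/scene0.png

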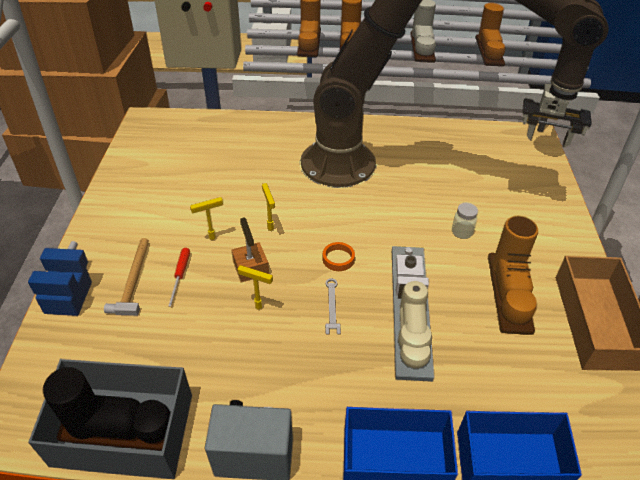

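View pics/top0.png

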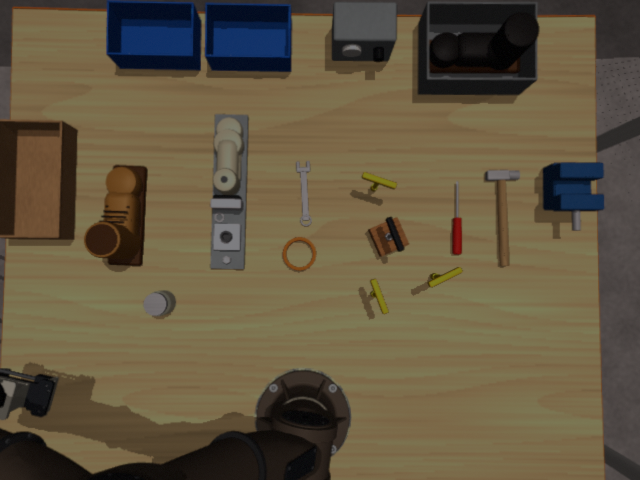

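The scene view shows the black key in its stand at about (250,240), with yellow look-alikes around it. The clamp screw is at about (411,260). In the top view the key is at (395,235) and the screw at (227,237). I'll look at enlarged crops next.

Run:
```python
import cv2,numpy as np
s=cv2.imread("pics/scene0.png");t=cv2.imread("pics/top0.png")
c=lambda im,u,v:cv2.resize(im[v-30:v+30,u-40:u+40],(400,300),interpolation=cv2.INTER_CUBIC)
cv2.imwrite("pics/crops.png",np.vstack([np.hstack([c(s,250,245),c(s,411,265)]),np.hstack([c(t,390,237),c(t,227,237)])]))
```

```text
(no output)
```

View pics/crops.png

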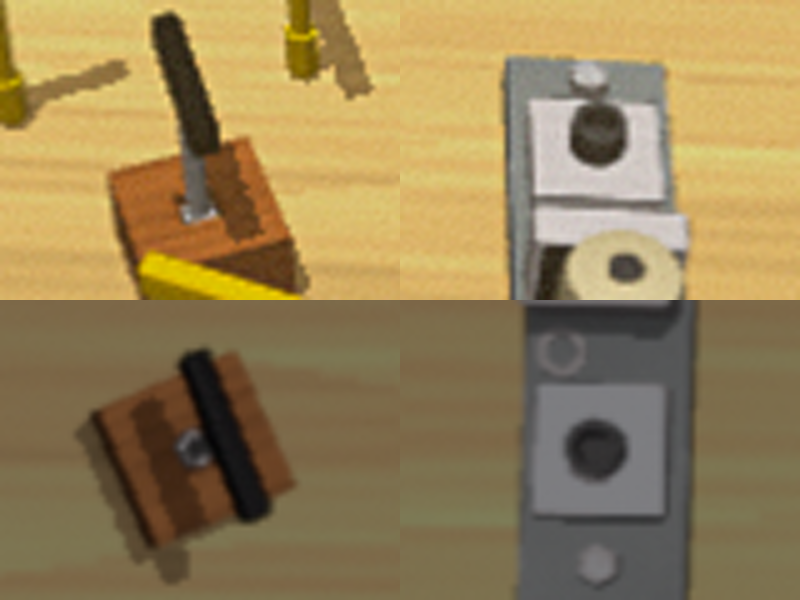

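The crops show the black handle over the square hole in the stand, top-view handle centre about (395,234). The dark screw head with its socket is at about (227,237) in the top view. Next I triangulate both.

```bash
cat > h.py <<'E'
import cv2,numpy as np
from cell import *
from scipy.spatial.transform import Rotation as R
P={n:camera_params(n) for n in("scene","top")}
def ray(n,uv):
    p=P[n];x=cv2.undistortPoints(np.array([[uv]],float),p["intrinsics"],p["dist"])[0,0]
    d=R.from_rotvec(p["rotation"]).apply([x[0],x[1],1]);return p["eye"],d/np.linalg.norm(d)
def plane(n,uv,z):
    e,d=ray(n,uv);return e+d*(z-e[2])/d[2]
def tri(a,b):
    (e1,d1),(e2,d2)=ray("scene",a),ray("top",b)
    s=np.linalg.lstsq(np.c_[d1,-d2],e2-e1,rcond=None)[0]
    p,q=e1+s[0]*d1,e2+s[1]*d2;return (p+q)/2,np.linalg.norm(p-q)
def dark(im,u0,v0,u1,v1,th):
    m=(im[v0:v1,u0:u1].max(2)<th).astype(np.uint8)
    k,l,st,c=cv2.connectedComponentsWithStats(m);i=1+np.argmax(st[1:,4])
    y,x=np.where(l==i);pts=np.c_[x+u0,y+v0].astype(np.float32)
    return pts
def rect(pts):
    (c,wh,a)=cv2.minAreaRect(pts);b=cv2.boxPoints((c,wh,a));
    if np.linalg.norm(b[0]-b[1])>np.linalg.norm(b[1]-b[2]): b=np.roll(b,-1,0)
    return np.array(c),(b[0]+b[1])/2,(b[2]+b[3])/2,wh,len(pts)
E
python3 - <<'E'
from h import *
s=cv2.imread("pics/scene0.png");t=cv2.imread("pics/top0.png")
a=dark(s,235,213,262,250,85);b=dark(t,378,212,412,262,45)
print(rect(a),rect(b))
ra,rb=rect(a),rect(b)
print("handle",tri(ra[0],rb[0]), tri(a.mean(0),b.mean(0)))
for z in(.131,.142):
    e=[plane("top",rb[i],z) for i in(0,1,2)];d=e[2]-e[1];print(z,e,np.linalg.norm(d),np.degrees(np.arctan2(d[1],d[0])))
    e=[plane("scene",ra[i],z) for i in(0,1,2)];d=e[2]-e[1];print(z,e,np.linalg.norm(d),np.degrees(np.arctan2(d[1],d[0])))
h=dark(t,215,225,240,250,70);print("head",len(h),h.mean(0),rect(h),plane("top",h.mean(0),.06))
h2=dark(s,400,248,422,272,100);print(len(h2),h2.mean(0),h2.min(0),h2.max(0))
# fixture rail axis: bolt (crop) and plate
print("bolt",plane("top",(227+(597-600)/5,237+(565-450)/5),.025), "headscene",tri((411+(598-600)/5,265+(120-150)/5),h.mean(0)))
E
```

```text
(array([246.73396301, 231.77984619]), array([242.55048, 217.83488], dtype=float32), array([250.91745, 245.72481], dtype=float32), (29.117919921875, 6.513219833374023), 179) (array([392.49996948, 234.49998474]), array([385.98273, 218.20688], dtype=float32), array([399.0172 , 250.79309], dtype=float32), (35.0964241027832, 10.213245391845703), 239)
handle (array([ 0.48078785, -0.22494223,  0.13580639]), np.float64(0.005535288554233985)) (array([ 0.48215024, -0.22676488,  0.13525333]), np.float64(0.001145299629141145))
0.131 [array([ 0.48090106, -0.22287564,  0.131     ]), array([ 0.52160301, -0.20656825,  0.131     ]), array([ 0.44032367, -0.23911519,  0.131     ])] 0.08755360665480533 -158.17720127253827
0.131 [array([ 0.47574517, -0.22881398,  0.131     ]), array([ 0.42411565, -0.24725714,  0.131     ]), array([ 0.52493321, -0.2112769 ,  0.131     ])] 0.10704559225705346 19.640702265436666
0.142 [array([ 0.48018404, -0.22121162,  0.142     ]), array([ 0.52055324, -0.20503756,  0.142     ]), array([ 0.4399384 , -0.23731841,  0.142     ])] 0.08683781728895122 -158.1772012725383
0.142 [array([ 0.48671274, -0.2264118 ,  0.142     ]), array([ 0.43561926, -0.24466348,  0.142     ]), array([ 0.5353901, -0.2090568,  0.142    ])] 0.10593421002561003 19.640702265436666
head 106 [225.73586 236.34906] (array([225.69999695, 236.3999939 ]), array([220.45, 234.65], dtype=float32), array([230.95, 238.15], dtype=float32), (11.067971229553223, 10.435514450073242), 106) [0.47721674 0.20358973 0.06      ]
110 [410.1182  261.46362] [405. 255.] [415. 267.]
bolt [0.41594729 0.20629947 0.025     ] headscene (array([0.47744585, 0.20441967, 0.05625803]), np.float64(0.0004762980676974561))
```

Run:
```python
from h import *
s=cv2.imread("pics/scene0.png");t=cv2.imread("pics/top0.png")
b=t[212:256,380:410].max(2);print(b[::3]);
for th in(28,34,38):
    p=dark(t,378,212,412,262,th);r=rect(p);print(th,len(p),p.mean(0),r[0],r[3])
    e=[plane("top",q,.14) for q in(r[0],r[1],r[2])];d=e[2]-e[1];print(e[0],np.linalg.norm(d),np.degrees(np.arctan2(d[1],d[0])))
    print(tri((247,232),r[0]))
```

```text
[[125 125 124 125 124 124 125 125 125 125 124 124 124 125 124 124 125 125
  125 124 124 125 125 125 124 124 124 125 124 125]
 [125 125 125 124 125 125 125 125 124 123 120 120 124 125 125 124 124 125
  125 124 124 124 125 125 125 125 124 125 124 125]
 [124 124 124 124 122 111  69  31  23  19  20  35  77 109 107 107 109 113
  121 124 124 125 124 125 124 125 125 125 125 125]
 [123 123 123 121 118 103  43   9  18  23  20  19  21  54  96 102 103 102
  105 114 121 122 122 123 122 122 122 122 122 122]
 [106 107 109 111 111 110 100  56  16  17  26  25  18  24  56 100 108 108
  103  99 103 118 121 122 122 122 122 122 121 122]
 [ 70  74  83 102 106 107 107 100  62  18  15  23  23  23  17  33  70  99
  103 104 105 110 122 124 125 124 125 125 125 124]
 [ 67  70  79  99 102 100  98  97  92  58  17  14  22  28  22  20  33  70
   99  99  98  97 101 112 123 125 124 124 124 124]
 [ 62  64  66  66  73  86  77  87  99  83  40  11  14  20  23  23  21  30
   65  98 103 104 105 106 111 121 124 124 125 125]
 [ 67  67  66  63  59  69  98  61  37  35  36  29  12   7  20  25  23  20
   24  50  93 101 102 102 
[... 843 characters left out ...]
56542969, 6.1279473304748535)
[ 0.48192602 -0.22485134  0.14      ] 0.083753455897786 -158.18467616349068
(array([ 0.48219746, -0.22607224,  0.13664246]), np.float64(0.0013953155018101408))
34 214 [394.31775 233.97664] [393.6723938  233.93103027] (34.53933334350586, 7.613508224487305)
[ 0.48175121 -0.22442353  0.14      ] 0.08559345571108432 -158.18371183303998
(array([ 0.48204876, -0.22588816,  0.13647295]), np.float64(0.001828695016996117))
38 224 [394.18304 233.75447] [392.63793945 234.34481812] (34.53933334350586, 9.841853141784668)
[ 0.48070273 -0.22185656  0.14      ] 0.08558970688547583 -158.1780494112086
(array([ 0.4811581 , -0.22478106,  0.13546279]), np.float64(0.0044318427725879))
```

```bash
cat >> h.py <<'E'
def to(x,y,z,yaw=None):
    o=observe();r=R.from_rotvec(o["ee_rot"]);d=r.inv().apply(np.array([x,y,z])-o["position"])
    m=r.as_matrix();h=np.degrees(np.arctan2(m[1,1],m[0,1]))
    print("pos",o["position"].round(4),"yaw",h.round(2),"tilt",m[:2,2].round(4),"shift",d.round(4), "rz" , None if yaw is None else round(np.radians(h-yaw),4))
    print("t",round(o["clock"],2),"F",o["force"].round(2),"T",o["ft_torque"].round(3),"w",round(o["width"]*.0918,4),"g",round(o["gripper_force"],1),"j",o["joints"].round(2))
E
python3 - <<'E'
from h import *
to(.36,.3,.32);to(.4815,-.226,.26,110)
t=cv2.imread("pics/top0.png");p=dark(t,378,212,412,262,28)
v=cv2.fitLine(p,cv2.DIST_HUBER,0,.01,.01).ravel();a=plane("top",v[2:]-15*v[:2],.145);b=plane("top",v[2:]+15*v[:2],.145);d=a-b
print("bar",np.degrees(np.arctan2(d[1],d[0])),plane("top",v[2:],.145))
# rail edge direction
m=cv2.fitLine(dark(t,378,212,412,262,28),2,0,.01,.01)
E
```

```text
pos [0.1466 0.6071 0.2081] yaw 76.43 tilt [-0.0002 -0.0015] shift [-0.2796 -0.2486 -0.1115] rz None
t 0.1 F [ 0.32 -0.16  0.47] T [ 0.029 -0.052  0.002] w 0.0915 g 0.0 j [-1.44  0.44  0.02  1.57 -0.01  1.13 -0.08]
pos [0.1466 0.6071 0.2081] yaw 76.43 tilt [-0.0002 -0.0015] shift [-0.5211 -0.7313 -0.0507] rz -0.586
t 0.1 F [ 0.32 -0.16  0.47] T [ 0.029 -0.052  0.002] w 0.0915 g 0.0 j [-1.44  0.44  0.02  1.57 -0.01  1.13 -0.08]
bar 21.5650724669892 [ 0.48150436 -0.22480661  0.145     ]
```

```bash
python3 -m pendant '[0,0,-0.055,0,0,0,0.06, 0,0,-0.055,0,0,0,0.06, -0.035,-0.031,0,0,0,0,0.06, -0.035,-0.031,0,0,0,0,0.06, -0.035,-0.031,0,0,0,0,0.06, -0.035,-0.031,0,0,0,0,0.06, -0.035,-0.031,0,0,0,0,0.06, -0.035,-0.031,0,0,0,0,0.06, -0.035,-0.031,0,0,0,0,0.06, -0.035,-0.031,0,0,0,0,0.06]' 40; python3 -c "
from h import *
to(.4815,-.226,.26,111)"
```

```text
clock: 1.35
position: [0.3612, 0.2992, 0.3187]
ee_rot: [-0.371, -3.119, 0.0]
force: [0.3, -0.5, 0.5]
width: 0.653
gripper_force: 0.0
pos [0.3612 0.2992 0.3187] yaw 76.43 tilt [-0.0002 -0.0001] shift [-0.2402 -0.4823  0.0587] rz -0.6034
t 1.35 F [ 0.26 -0.49  0.54] T [ 0.023 -0.129  0.004] w 0.0599 g 0.0 j [-1.01  0.09  0.22  1.77 -0.02  1.28  0.55]
```

```bash
python3 -m pendant '[-0.024,-0.048,0.005,0,0,0,0.06, -0.024,-0.048,0.005,0,0,0,0.06, -0.024,-0.048,0.005,0,0,0,0.06, -0.024,-0.048,0.005,0,0,0,0.06, -0.024,-0.048,0.005,0,0,0,0.06, -0.024,-0.048,0.005,0,0,0,0.06, -0.024,-0.048,0.005,0,0,0,0.06, -0.024,-0.048,0.005,0,0,0,0.06, -0.024,-0.048,0.005,0,0,0,0.06, -0.024,-0.048,0.014,0,0,0,0.06]'
python3 -m pendant '[0,0,0,0,0,-0.15,0.06, 0,0,0,0,0,-0.15,0.06, 0,0,0,0,0,-0.15,0.06, 0,0,0,0,0,-0.153,0.06,0,0,0,0,0,0,0.06,0,0,0,0,0,0,0.06]' ; python3 -c "
from h import *
to(.4815,-.226,.133,111)
for n in('scene','top'): cv2.imwrite('pics/%s1.png'%n,get_image(n)[:,:,::-1])
s=cv2.imread('pics/scene1.png');t=cv2.imread('pics/top1.png')
c=lambda im,u,v:cv2.resize(im[v-60:v+60,u-40:u+40],(400,600),interpolation=cv2.INTER_CUBIC)
cv2.imwrite('pics/c1.png',np.hstack([c(s,250,225),c(t,392,237)]))"
```

```text
clock: 2.6
position: [0.4819, -0.2237, 0.2599]
ee_rot: [0.37, 3.119, 0.0]
force: [1.1, 0.7, 0.2]
width: 0.651
gripper_force: 0.0
clock: 3.35
position: [0.4811, -0.2221, 0.2597]
ee_rot: [0.567, -3.09, -0.0]
force: [-0.3, 0.4, -0.3]
width: 0.653
gripper_force: 0.0
pos [ 0.4811 -0.2221  0.2597] yaw 110.78 tilt [-0.0003  0.0002] shift [ 0.001  -0.0038  0.1267] rz -0.0039
t 3.35 F [-0.33  0.37 -0.28] T [0.047 0.025 0.   ] w 0.06 g 0.0 j [-0.16  0.26  0.63  1.77 -0.16  1.17  2.45]
```

View pics/c1.png

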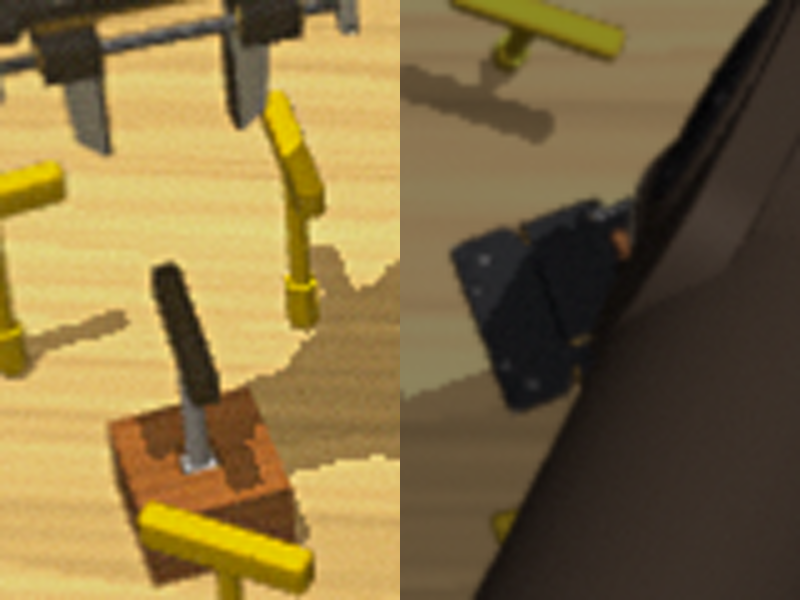

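The scene crop shows the open fingers above the handle with both sides clear; the arm hides the key in the top view. Descending now.

```bash
python3 -m pendant '[0.001,-0.0038,0.02,0,0,0,0.06, 0,0,0.03,0,0,0,0.06, 0,0,0.03,0,0,0,0.06, 0,0,0.025,0,0,0,0.06, 0,0,0.0217,0,0,0,0.06, 0,0,0,0,0,0,0.06]'; python3 -c "
from h import *
to(.4815,-.226,.133,111)"
```

```text
clock: 4.2
position: [0.4807, -0.2255, 0.1319]
ee_rot: [0.57, -3.087, -0.002]
force: [0.3, -0.4, 0.5]
width: 0.655
gripper_force: 0.0
pos [ 0.4807 -0.2255  0.1319] yaw 110.91 tilt [-0.0029  0.0006] shift [-0.0006 -0.0007 -0.0011] rz -0.0015
t 4.2 F [ 0.26 -0.39  0.46] T [ 0.08   0.034 -0.022] w 0.0602 g 0.0 j [-0.09  0.4   0.58  1.93 -0.27  0.89  2.56]
```

```bash
python3 -m pendant '[0,0,0,0,0,0,0.03, 0,0,0,0,0,0,0.02, 0,0,0,0,0,0,0.012, 0,0,0,0,0,0,0.005,0,0,0,0,0,0,0.005,0,0,0,0,0,0,0.005]' 30; python3 -c "
from h import *
to(.4815,-.226,.133,111)"
```

```text
clock: 4.95
position: [0.4829, -0.2268, 0.1342]
ee_rot: [-0.571, 3.087, -0.002]
force: [0.1, -1.0, 8.2]
width: 0.082
gripper_force: 3.6
pos [ 0.4829 -0.2268  0.1342] yaw 110.97 tilt [ 0.0026 -0.0011] shift [0.001  0.0013 0.0012] rz -0.0005
t 4.95 F [ 0.11 -1.01  8.17] T [-0.135  0.012  0.019] w 0.0075 g 3.6 j [-0.09  0.4   0.58  1.93 -0.27  0.89  2.56]
```

```bash
python3 -c "
from h import *
to(.4815,-.226,.133,111)
for n in('scene','top'): cv2.imwrite('pics/%s2.png'%n,get_image(n)[:,:,::-1])
s=cv2.imread('pics/scene2.png')
cv2.imwrite('pics/c2.png',cv2.resize(s[175:295,190:310],(600,600),interpolation=cv2.INTER_CUBIC))"
```

```text
pos [ 0.4829 -0.2268  0.1342] yaw 110.97 tilt [ 0.0026 -0.0011] shift [0.001  0.0013 0.0012] rz -0.0005
t 4.95 F [ 0.11 -1.01  8.17] T [-0.135  0.012  0.019] w 0.0075 g 3.6 j [-0.09  0.4   0.58  1.93 -0.27  0.89  2.56]
```

View pics/c2.png

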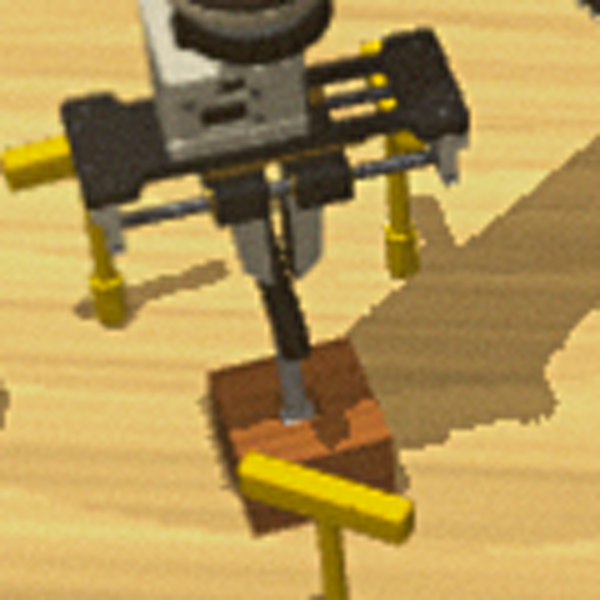

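The crop shows the fingers astride the bar, with tips near its mid-height at about crop (260–305,280). The reported opening of 7.5 mm doesn't fit a 16 mm bar, so I'll let it settle and check where the fingertips should project.

```bash
python3 -m pendant '[0,0,0,0,0,0,0.005,0,0,0,0,0,0,0.005]' ; python3 -c "
from h import *
to(.4815,-.226,.133,111)
p=P['scene'];r=R.from_rotvec(p['rotation']).inv()
o=observe();m=R.from_rotvec(o['ee_rot']).as_matrix()
for dz in(-.03,-.008,.011):
  for dy in (-.012,0,.012):
    X=o['position']+m@[0,dy,dz];c=r.apply(X-p['eye']);uv=cv2.projectPoints(c[None],np.zeros(3),np.zeros(3),p['intrinsics'],p['dist'])[0].ravel();print(dz,dy,((uv-[190,175])*5).round(0))
"
```

```text
clock: 5.3
position: [0.4829, -0.2268, 0.1343]
ee_rot: [-0.571, 3.087, -0.002]
force: [-0.2, 0.5, 9.0]
width: 0.059
gripper_force: 4.9
pos [ 0.4829 -0.2268  0.1343] yaw 110.96 tilt [ 0.0026 -0.0009] shift [0.001  0.0012 0.0013] rz -0.0006
t 5.3 F [-0.17  0.52  8.97] T [0.079 0.097 0.036] w 0.0054 g 4.9 j [-0.09  0.4   0.58  1.93 -0.27  0.89  2.56]
-0.03 -0.012 [258. 252.]
-0.03 0 [281. 247.]
-0.03 0.012 [304. 242.]
-0.008 -0.012 [261. 283.]
-0.008 0 [284. 278.]
-0.008 0.012 [307. 273.]
0.011 -0.012 [264. 309.]
0.011 0 [287. 304.]
0.011 0.012 [309. 299.]
```

```bash
python3 -c "
from h import *
m=np.array([.4811,-.2221,.2597-.011])
for n in ('scene','top'):
  p=P[n];r=R.from_rotvec(p['rotation']).inv()
  for X in (m+[-.36*.03,.93*.03,0],m-[-.36*.03,.93*.03,0],np.array([.482,-.2265,.152]),np.array([.482,-.2265,.13])):
    c=r.apply(X-p['eye']);print(n,cv2.projectPoints(c[None],np.zeros(3),np.zeros(3),p['intrinsics'],p['dist'])[0].ravel())
# c2 full-res comparision
t=cv2.imread('pics/top2.png');s=cv2.imread('pics/scene2.png')
a=cv2.resize(s[200:260,215:275],(600,600),interpolation=cv2.INTER_NEAREST)
cv2.imwrite('pics/c3.png',a)
"
```

```text
scene [257.30050324 196.77796167]
scene [233.42214554 201.73921268]
scene [246.64866072 227.71133262]
scene [247.31654662 233.79154069]
top [387.73067692 235.74590882]
top [412.19960762 226.48153475]
top [395.26551667 233.51965316]
top [393.88923204 234.09794898]
```

View pics/c3.png

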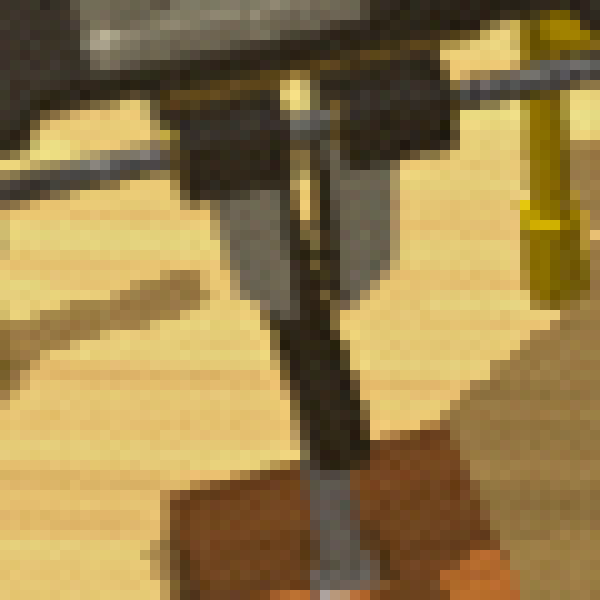

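The fingertips sit on top of the bar: the gap between them is open (light shows through at crop (305,190)) and the tips end at about crop (300,305). They stand about 25 mm higher than the reported pose implies. So I'll lift, open and go about 30 mm deeper.

```bash
python3 -m pendant '[0,0,-0.012,0,0,0,0.005, 0,0,0,0,0,0,0.06, 0,0,0,0,0,0,0.06, 0,0,0,0,0,0,0.06, 0,0,0,0,0,0,0.06, 0,0,0.01,0,0,0,0.06, 0,0,0.01,0,0,0,0.06, 0,0,0,0,0,0,0.06]' 30; python3 -c "
from h import *
to(.4815,-.226,.104,111)
s=get_image('scene')[:,:,::-1]
cv2.imwrite('pics/c4.png',cv2.resize(s[190:260,205:285],(800,700))[:600])"
```

```text
clock: 6.3
position: [0.4809, -0.2257, 0.1239]
ee_rot: [0.571, -3.087, -0.002]
force: [0.0, -0.3, -0.7]
width: 0.65
gripper_force: 0.0
pos [ 0.4809 -0.2257  0.1239] yaw 110.97 tilt [-0.0022  0.0006] shift [-0.0005 -0.0005  0.0199] rz -0.0005
t 6.3 F [ 0.02 -0.26 -0.69] T [0.039 0.01  0.013] w 0.0596 g 0.0 j [-0.09  0.41  0.57  1.94 -0.28  0.88  2.57]
```

View pics/c4.png

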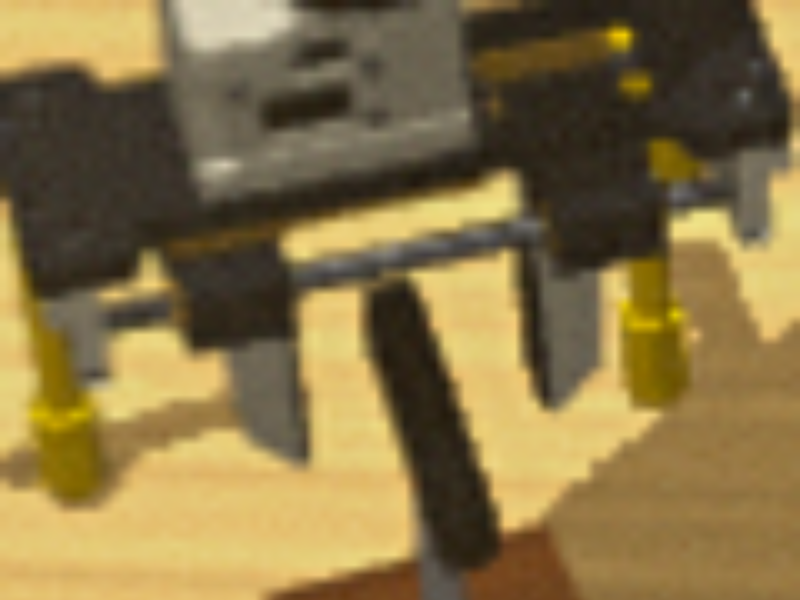

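The bar (middle near crop (433,420)) now lies centred between the fingers, with tips at (305,460) and (550,405). I'll go 18 mm deeper and close.

```bash
python3 -m pendant '[0,0,0.009,0,0,0,0.06, 0,0,0.009,0,0,0,0.06, 0,0,0,0,0,0,0.035, 0,0,0,0,0,0,0.02, 0,0,0,0,0,0,0.01, 0,0,0,0,0,0,0.01, 0,0,0,0,0,0,0.01, 0,0,0,0,0,0,0.01]' 30; python3 -c "
from h import *
to(.4815,-.226,.104,111)"
```

```text
clock: 7.35
position: [0.4818, -0.226, 0.1072]
ee_rot: [-0.572, 3.089, 0.0]
force: [-0.3, 0.8, 1.3]
width: 0.17
gripper_force: 30.0
pos [ 0.4818 -0.226   0.1072] yaw 110.98 tilt [0.0003 0.0001] shift [0.0003 0.0001 0.0032] rz -0.0004
t 7.35 F [-0.26  0.79  1.35] T [0.152 0.096 0.   ] w 0.0156 g 30.0 j [-0.07  0.43  0.56  1.95 -0.3   0.84  2.59]
```

```bash
python3 -m pendant '[0,0,-0.012,0,0,0,0.01, 0,0,-0.012,0,0,0,0.01, 0,0,-0.015,0,0,0,0.01, 0,0,-0.02,0,0,0,0.01, 0,0,-0.025,0,0,0,0.01, 0,0,-0.025,0,0,0,0.01, 0,0,0,0,0,0,0.01]' 40; python3 -c "
from h import *
to(.477,.2045,.216,111)"
```

```text
clock: 8.22
position: [0.4829, -0.2267, 0.2184]
ee_rot: [-0.571, 3.085, -0.003]
force: [-0.0, -1.1, -2.9]
width: 0.174
gripper_force: 40.0
pos [ 0.4829 -0.2267  0.2184] yaw 110.98 tilt [ 0.0042 -0.001 ] shift [-0.1489  0.4048  0.0019] rz -0.0004
t 8.22 F [-0.05 -1.06 -2.88] T [ 0.013  0.039 -0.001] w 0.0159 g 40.0 j [-0.14  0.3   0.62  1.82 -0.2   1.08  2.49]
```

```bash
python3 -m pendant '[-0.007,0.02,0,0,0,0,0.01, -0.015,0.042,0,0,0,0,0.01, -0.017,0.046,0,0,0,0,0.01, -0.017,0.046,0,0,0,0,0.01, -0.017,0.046,0,0,0,0,0.01, -0.017,0.046,0,0,0,0,0.01, -0.017,0.046,0,0,0,0,0.01, -0.017,0.046,0,0,0,0,0.01, -0.015,0.042,0,0,0,0,0.01, -0.009,0.025,0,0,0,0,0.01]'; python3 -m pendant '[0,0,0,0,0,0,0.01,0,0,0,0,0,0,0.01]';  python3 -c "
from h import *
to(.477,.2045,.19,111)
s=get_image('scene')[:,:,::-1];t=get_image('top')[:,:,::-1]
cv2.imwrite('pics/s5.png',s);cv2.imwrite('pics/t5.png',t)
c=lambda im,u,v:cv2.resize(im[v-60:v+60,u-40:u+40],(400,600),interpolation=cv2.INTER_CUBIC)
cv2.imwrite('pics/c5.png',np.hstack([c(s,411,235),c(t,227,230)]))"
```

```text
clock: 9.48
position: [0.4739, 0.2076, 0.2152]
ee_rot: [0.576, -3.087, -0.0]
force: [0.5, -0.3, -1.8]
width: 0.168
gripper_force: 40.0
clock: 9.72
position: [0.4746, 0.2041, 0.2156]
ee_rot: [0.571, -3.088, 0.001]
force: [0.1, -0.7, -3.2]
width: 0.169
gripper_force: 40.0
pos [0.4746 0.2041 0.2156] yaw 110.95 tilt [-0.0008 -0.001 ] shift [-0.0024 -0.0005  0.0256] rz -0.0009
t 9.72 F [ 0.05 -0.67 -3.2 ] T [0.02  0.032 0.009] w 0.0155 g 40.0 j [-0.84  0.26  0.41  1.85 -0.12  1.06  1.55]
```

View pics/c5.png

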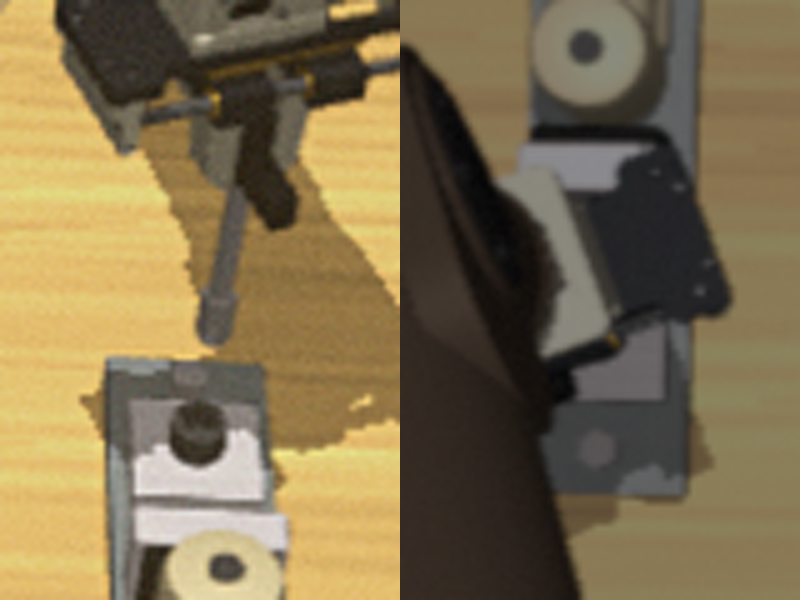

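Run:
```python
from h import *
p=P['scene'];r=R.from_rotvec(p['rotation']).inv()
def pj(X): return cv2.projectPoints(r.apply(np.array(X)-p['eye'])[None],np.zeros(3),np.zeros(3),p['intrinsics'],p['dist'])[0].ravel()
cr=lambda x,y:(411+(x-200)/5,235+(y-300)/5)
for z in(.115,.12,.125): print(z,plane('scene',cr(213,341),z))
print('bit top',[plane('scene',cr(221,293),z+.035) for z in(.115,.12,.125)])
print('shaft',[plane('scene',cr(236,205),z) for z in(.21,.215,.22,.225)])
print('head top',plane('scene',cr(199,419),.06))
for z in (.22,.17,.12): print(z,((pj([.4746,.2041,z])-[411,235])*5+[200,300]).round(1))
```

```text
0.115 [0.47553041 0.20542986 0.115     ]
0.12 [0.4804425 0.2044867 0.12     ]
0.125 [0.4853546  0.20354354 0.125     ]
bit top [array([0.47525941, 0.20517289, 0.15      ]), array([0.48033804, 0.20419925, 0.155     ]), array([0.48541667, 0.2032256 , 0.16      ])]
shaft [array([0.47335954, 0.20520439, 0.21      ]), array([0.47875864, 0.204171  , 0.215     ]), array([0.48415774, 0.2031376 , 0.22      ]), array([0.48955684, 0.20210421, 0.225     ])]
head top [0.48013857 0.20457492 0.06      ]
0.22 [236.6 191.9]
0.17 [223.8 264.1]
0.12 [211.5 332.9]
```

The key hangs upright, nose at scene crop (213,340). By ray casting it is in line with the head (crop (199,418)) in y and about 2.5 mm short in x. I'll correct that and go down.

```bash
python3 -m pendant '[-0.0024,-0.0005,0.01,0,0,0,0.01, 0,0,0.015,0,0,0,0.01, 0,0,0.013,0,0,0,0.01, 0,0,0.008,0,0,0,0.01, 0,0,0.005,0,0,0,0.01, 0,0,0,0,0,0,0.01]';  python3 -c "
from h import *
to(.477,.2045,.157,111)"
```

```text
clock: 10.58
position: [0.4772, 0.2055, 0.1649]
ee_rot: [0.572, -3.089, 0.0]
force: [0.4, -0.4, -1.9]
width: 0.17
gripper_force: 40.0
pos [0.4772 0.2055 0.1649] yaw 110.98 tilt [-0.0003 -0.0003] shift [ 0.0006 -0.0008  0.0079] rz -0.0003
t 10.57 F [ 0.38 -0.43 -1.92] T [0.069 0.051 0.002] w 0.0156 g 40.0 j [-0.82  0.32  0.4   1.91 -0.15  0.94  1.58]
```

```bash
python3 -m pendant '[0,-0.0005,0.003,0,0,0,0.01, 0,0,0.002,0,0,0,0.01, 0,0,0.001,0,0,0,0.01,0,0,0,0,0,0,0.01]' | egrep 'pos|force'; python3 -m pendant '[0,0,0.0015,0,0,0,0.01, 0,0,0,0,0,0,0.01]'| egrep 'pos|force';python3 -m pendant '[0,0,0.0015,0,0,0,0.01, 0,0,0,0,0,0,0.01]'| egrep 'pos|force'
```

```text
position: [0.4775, 0.205, 0.1591]
force: [-0.3, 0.7, -3.4]
gripper_force: 40.0
position: [0.4774, 0.205, 0.1575]
force: [0.7, 0.9, -3.3]
gripper_force: 40.0
position: [0.4774, 0.205, 0.156]
force: [-0.2, -0.2, -2.7]
gripper_force: 40.0
```

```bash
python3 -m pendant '[0,0,0.0015,0,0,0,0.01, 0,0,0,0,0,0,0.01]'| egrep 'pos|force:';python3 -m pendant '[0,0,0.0015,0,0,0,0.01, 0,0,0,0,0,0,0.01]'| egrep 'pos|force:';python3 -m pendant '[0,0,0.0008,0,0,0,0.01, 0,0,0,0,0,0,0.01]'| egrep 'pos|force:'
```

```text
position: [0.4774, 0.205, 0.1545]
force: [0.8, -0.8, -2.7]
gripper_force: 40.0
position: [0.4774, 0.205, 0.153]
force: [-0.2, -0.5, -2.3]
gripper_force: 40.0
position: [0.4775, 0.205, 0.1523]
force: [-0.9, 0.1, -2.4]
gripper_force: 40.0
```

```bash
python3 -m pendant '[0,0,0.0007,0,0,0,0.01, 0,0,0,0,0,0,0.01]'| egrep 'pos|force:'
```

```text
position: [0.4776, 0.2051, 0.1516]
force: [0.8, 0.6, -2.5]
gripper_force: 40.0
```

```bash
for i in 1; do python3 -m pendant '[0,0,0.0008,0,0,0,0.01, 0,0,0,0,0,0,0.01]'| egrep 'pos|force:'; done; python3 -m pendant '[0,0,0.0008,0,0,0,0.01, 0,0,0,0,0,0,0.01]'| egrep 'pos|force:'
```

```text
position: [0.4776, 0.2051, 0.1508]
force: [-0.4, 0.4, -2.5]
gripper_force: 40.0
position: [0.4775, 0.2051, 0.15]
force: [0.0, 0.7, -2.3]
gripper_force: 40.0
```

```bash
python3 -m pendant '[0,0,0.0008,0,0,0,0.01, 0,0,0,0,0,0,0.01]'| egrep 'pos|force:'; python3 -m pendant '[0,0,0.0008,0,0,0,0.01, 0,0,0,0,0,0,0.01]'| egrep 'pos|force:'
```

```text
position: [0.4776, 0.2051, 0.1492]
force: [0.5, 1.0, -2.8]
gripper_force: 40.0
position: [0.4775, 0.2051, 0.1484]
force: [0.3, 0.6, -2.3]
gripper_force: 40.0
```

```bash
python3 -c "
from h import *
s=get_image('scene')[:,:,::-1]
cv2.imwrite('pics/c6.png',cv2.resize(s[215:275,371:451],(800,600),interpolation=cv2.INTER_CUBIC))"
```

```text
(no output)
```

View pics/c6.png

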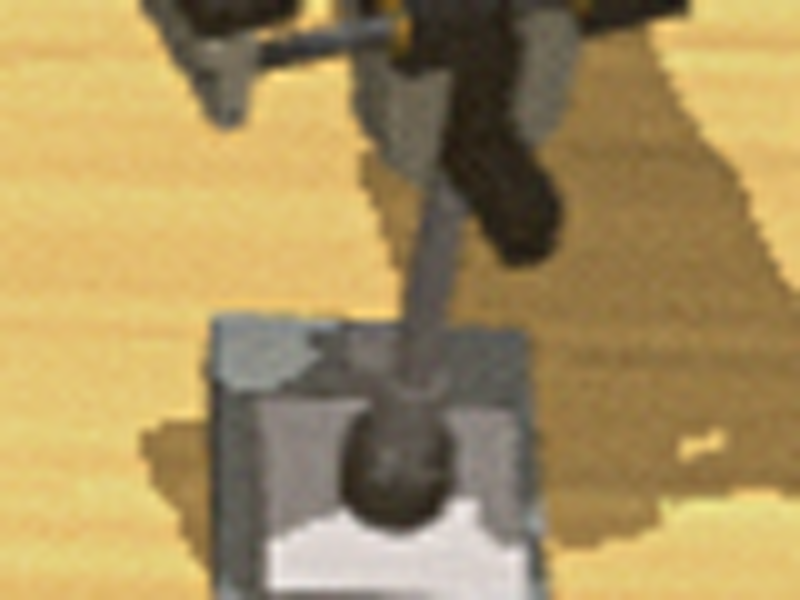

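The scene crop shows the bit entering the dark head around (400,410), with the bit's shoulder at about (415,380). So the hexagons seem already to match, and I continue down gently to the floor.

```bash
python3 -m pendant '[0,0,0.001,0,0,0,0.01, 0,0,0,0,0,0,0.01]'| egrep 'pos|force:'; python3 -m pendant '[0,0,0.001,0,0,0,0.01, 0,0,0,0,0,0,0.01]'| egrep 'pos|force:'
```

```text
position: [0.4775, 0.205, 0.1474]
force: [0.7, 1.1, -2.9]
gripper_force: 40.0
position: [0.4775, 0.2051, 0.1464]
force: [0.6, 1.1, -2.0]
gripper_force: 40.0
```

```bash
python3 -m pendant '[0,0,0.001,0,0,0,0.01, 0,0,0,0,0,0,0.01]'| egrep 'pos|force:'; python3 -m pendant '[0,0,0.0007,0,0,0,0.01, 0,0,0,0,0,0,0.01]'| egrep 'pos|force:'
```

```text
position: [0.4775, 0.2051, 0.1454]
force: [0.3, 0.9, -2.7]
gripper_force: 40.0
position: [0.4775, 0.205, 0.1447]
force: [1.3, 1.0, -3.1]
gripper_force: 40.0
```

```bash
python3 -m pendant '[0,0,0.0007,0,0,0,0.01, 0,0,0,0,0,0,0.01]'| egrep 'pos|force:'; python3 -m pendant '[0,0,0.0005,0,0,0,0.01, 0,0,0,0,0,0,0.01]'| egrep 'pos|force:'; python3 -c "
from h import *
to(.477,.2045,.143,111)"
```

```text
position: [0.4775, 0.205, 0.144]
force: [1.0, 1.4, -2.0]
gripper_force: 40.0
position: [0.4775, 0.205, 0.1435]
force: [0.3, 1.6, -1.7]
gripper_force: 40.0
pos [0.4775 0.205  0.1435] yaw 110.98 tilt [-0.  0.] shift [ 0.0007 -0.0003  0.0005] rz -0.0004
t 15.12 F [ 0.26  1.58 -1.7 ] T [ 0.468 -0.241  0.023] w 0.0158 g 40.0 j [-0.81  0.34  0.39  1.94 -0.16  0.89  1.6 ]
```

```bash
python3 -m pendant '[0,0,0.0007,0,0,0,0.01, 0,0,0,0,0,0,0.01]'| egrep 'pos|force:'; python3 -m pendant '[0,0,0.0005,0,0,0,0.01, 0,0,0,0,0,0,0.01]'| egrep 'pos|force:'
```

```text
position: [0.4777, 0.2051, 0.1432]
force: [0.2, -0.6, 3.0]
gripper_force: 40.0
position: [0.478, 0.2052, 0.1431]
force: [-1.4, 0.6, 9.4]
gripper_force: 40.0
```

```bash
python3 -m pendant '[0,0,0.0005,0,0,0,0.01, 0,0,0,0,0,0,0.01]'| egrep 'pos|force:'; python3 -c "
from h import *
to(.477,.2045,.143,111)"
```

```text
position: [0.4782, 0.2053, 0.143]
force: [-1.7, -0.1, 13.3]
gripper_force: 40.0
pos [0.4782 0.2053 0.143 ] yaw 110.97 tilt [0.0014 0.0012] shift [ 0.0014 -0.0003  0.    ] rz -0.0005
t 15.88 F [-1.73 -0.13 13.28] T [ 0.1    0.547 -0.056] w 0.0158 g 40.0 j [-0.81  0.34  0.39  1.94 -0.16  0.89  1.6 ]
```

Floor contact came at TCP z 0.143, which puts the tip at 0.046 m, exactly the seated depth. I'll ease the load and start turning clockwise.

```bash
python3 -m pendant '[0,0,-0.001,0,0,0,0.01, 0,0,0,0,0,0.04,0.01, 0,0,0,0,0,0.04,0.01, 0,0,0,0,0,0.04,0.01,0,0,0,0,0,0.04,0.01,0,0,0,0,0,0.04,0.01,0,0,0,0,0,0,0.01]' 50|egrep 'pos|force:'; python3 -c "
from h import *
to(.477,.2045,.143,111)"
```

```text
position: [0.4778, 0.2054, 0.1432]
force: [-0.7, 1.0, 6.1]
gripper_force: 50.0
pos [0.4778 0.2054 0.1432] yaw 99.39 tilt [0.0007 0.0006] shift [ 0.0009 -0.0007  0.0001] rz -0.2026
t 16.75 F [-0.71  1.04  6.11] T [0.343 0.114 0.044] w 0.0156 g 50.0 j [-0.84  0.35  0.44  1.94 -0.19  0.89  1.42]
```

```bash
python3 -m pendant '[0,0,0,0,0,0.04,0.01, 0,0,0,0,0,0.04,0.01,0,0,0,0,0,0.04,0.01,0,0,0,0,0,0.04,0.01]' |egrep 'pos|force:'; python3 -c "
from h import *
to(.477,.2045,.143,111)"
```

```text
position: [0.4778, 0.2055, 0.1431]
force: [-0.2, 0.8, 7.1]
gripper_force: 50.0
pos [0.4778 0.2055 0.1431] yaw 90.2 tilt [0.0006 0.0007] shift [ 0.0008 -0.001   0.0001] rz -0.363
t 17.25 F [-0.24  0.77  7.11] T [0.502 0.121 0.111] w 0.016 g 50.0 j [-0.87  0.35  0.47  1.94 -0.2   0.9   1.28]
```

```bash
python3 -m pendant '[0,0,0,0,0,0.04,0.01, 0,0,0,0,0,0.04,0.01,0,0,0,0,0,0.03,0.01]' |egrep 'pos|force:'; python3 -c "
from h import *
to(.477,.2045,.143,111)"
```

```text
position: [0.4778, 0.2056, 0.1431]
force: [-0.4, 2.7, 6.0]
gripper_force: 50.0
pos [0.4778 0.2056 0.1431] yaw 83.91 tilt [0.0006 0.0007] shift [ 0.0006 -0.0012  0.0001] rz -0.4727
t 17.62 F [-0.42  2.75  5.98] T [0.582 0.122 0.175] w 0.016 g 50.0 j [-0.89  0.35  0.5   1.94 -0.22  0.9   1.18]
```

```bash
for r in 1; do python3 -m pendant '[0,0,0,0,0,0.03,0.01, 0,0,0,0,0,0.03,0.01]' |egrep 'force:'; done; python3 -c "
from h import *
to(.477,.2045,.143,111)"; python3 -m pendant '[0,0,0,0,0,0.03,0.01, 0,0,0,0,0,0.03,0.01]' |egrep 'force:';python3 -c "
from h import *
to(.477,.2045,.143,111)"
```

```text
force: [-0.6, 1.7, 5.6]
gripper_force: 50.0
pos [0.4778 0.2056 0.1431] yaw 80.48 tilt [0.0006 0.0008] shift [ 0.0006 -0.0012  0.0001] rz -0.5326
t 17.88 F [-0.55  1.71  5.61] T [0.586 0.137 0.142] w 0.0159 g 50.0 j [-0.9   0.36  0.52  1.94 -0.22  0.9   1.13]
force: [-0.3, 2.7, 5.9]
gripper_force: 50.0
pos [0.4778 0.2057 0.1432] yaw 77.05 tilt [0.0007 0.0009] shift [ 0.0005 -0.0013  0.0002] rz -0.5925
t 18.12 F [-0.3   2.69  5.92] T [0.617 0.101 0.154] w 0.0155 g 50.0 j [-0.91  0.36  0.53  1.94 -0.23  0.9   1.08]
```

```bash
python3 -m pendant '[0,0,0,0,0,0.03,0.01, 0,0,0,0,0,0.03,0.01]' >/dev/null; python3 -c "
from h import *
to(.477,.2045,.143,111)"; python3 -m pendant '[0,0,0,0,0,0.03,0.01, 0,0,0,0,0,0.02,0.01]' >/dev/null;python3 -c "
from h import *
to(.477,.2045,.143,111)"
```

```text
pos [0.4778 0.2056 0.1431] yaw 73.61 tilt [0.0007 0.0009] shift [ 0.0004 -0.0013  0.0001] rz -0.6526
t 18.38 F [0.03 2.19 6.39] T [0.613 0.067 0.055] w 0.0161 g 50.0 j [-0.92  0.36  0.55  1.94 -0.24  0.9   1.03]
pos [0.4778 0.2057 0.1431] yaw 70.77 tilt [0.0007 0.0009] shift [ 0.0003 -0.0014  0.0001] rz -0.7022
t 18.62 F [-0.03  2.09  5.07] T [0.612 0.008 0.251] w 0.0159 g 50.0 j [-0.93  0.36  0.56  1.94 -0.24  0.9   0.98]
```

```bash
python3 -m pendant '[0,0,0,0,0,0.03,0.01,0,0,0,0,0,0.01,0.01]' >/dev/null; python3 -c "
from h import *
to(.477,.2045,.143,111)"
```

```text
pos [0.4778 0.2057 0.1432] yaw 68.5 tilt [0.0008 0.0008] shift [ 0.0003 -0.0014  0.0002] rz -0.7417
t 18.88 F [-0.01  2.58  4.34] T [0.665 0.115 0.367] w 0.0157 g 50.1 j [-0.94  0.36  0.57  1.95 -0.25  0.9   0.95]
```

```bash
for i in 1 2 3; do :; done; python3 -m pendant '[0,0,0,0,0,0,0.01]' >/dev/null; python3 -c "
from h import *
to(.477,.2045,.143,111)"; python3 -m pendant '[0,0,0,0,0,0.01,0.01]' >/dev/null; python3 -c "
from h import *
to(.477,.2045,.143,111)";python3 -m pendant '[0,0,0,0,0,0,0.01]' >/dev/null; python3 -c "
from h import *
to(.477,.2045,.143,111)"
```

```text
pos [0.4778 0.2058 0.1431] yaw 68.53 tilt [0.0008 0.0008] shift [ 0.0003 -0.0015  0.0001] rz -0.7412
t 19.0 F [-0.03  1.91  5.18] T [ 0.666 -0.031  0.323] w 0.0155 g 50.1 j [-0.94  0.36  0.57  1.95 -0.25  0.9   0.95]
pos [0.4778 0.2057 0.1432] yaw 67.95 tilt [0.0008 0.0009] shift [ 0.0003 -0.0015  0.0002] rz -0.7513
t 19.12 F [0.5  1.61 5.12] T [0.656 0.055 0.355] w 0.0155 g 50.1 j [-0.94  0.36  0.57  1.95 -0.25  0.9   0.94]
pos [0.4778 0.2058 0.1431] yaw 67.96 tilt [0.0008 0.0008] shift [ 0.0003 -0.0015  0.0001] rz -0.7512
t 19.25 F [-0.54  3.01  5.42] T [ 0.668 -0.012  0.383] w 0.0153 g 50.1 j [-0.94  0.36  0.57  1.95 -0.25  0.9   0.94]
```

The torque has climbed from about 0.14 N m while running to a steady 0.35 N m, so the screw is at its stop. Releasing.

```bash
python3 -m pendant '[0,0,0,0,0,0,0.016, 0,0,0,0,0,0,0.02, 0,0,0,0,0,0,0.04,0,0,0,0,0,0,0.06,0,0,0,0,0,0,0.06,0,0,0,0,0,0,0.06]' 10|egrep 'width|force:'; python3 -c "
from h import *
to(.477,.2045,.143,111)
s=get_image('scene')[:,:,::-1]
cv2.imwrite('pics/c7.png',cv2.resize(s[185:275,351:471],(800,600),interpolation=cv2.INTER_CUBIC))"
```

```text
force: [-0.1, -0.3, 0.2]
width: 0.604
gripper_force: 0.0
pos [0.4775 0.205  0.1428] yaw 68.0 tilt [-0.0001 -0.    ] shift [ 0.0003 -0.0006 -0.0002] rz -0.7505
t 20.0 F [-0.12 -0.28  0.17] T [ 0.001  0.005 -0.036] w 0.0555 g 0.0 j [-0.94  0.36  0.57  1.95 -0.25  0.9   0.94]
```

View pics/c7.png

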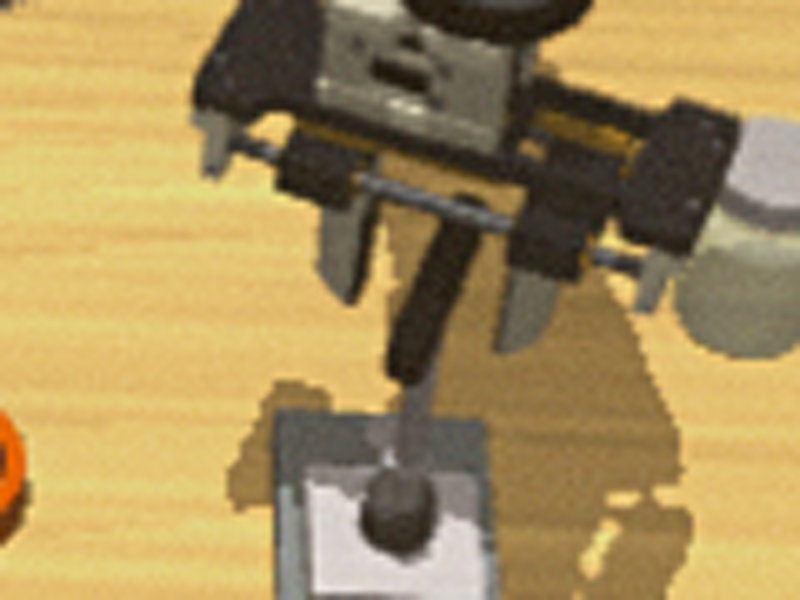

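The key stands upright in the screw, with handle near crop (435,290), and the open fingers are clear on both sides. I'll retreat straight up.

```bash
python3 -m pendant '[0,0,-0.01,0,0,0,0.06, 0,0,-0.02,0,0,0,0.06, 0,0,-0.03,0,0,0,0.06, 0,0,-0.04,0,0,0,0.06,0,0,-0.04,0,0,0,0.06,0,0,0,0,0,0,0.06,0,0,0,0,0,0,0.06,0,0,0,0,0,0,0.06]'|egrep 'pos|force:'; python3 -c "
from h import *
s=get_image('scene')[:,:,::-1]
cv2.imwrite('pics/c8.png',cv2.resize(s[185:275,351:471],(800,600),interpolation=cv2.INTER_CUBIC))"
```

```text
position: [0.4769, 0.2048, 0.2819]
force: [0.2, -0.2, -0.2]
gripper_force: 0.0
```

View pics/c8.png

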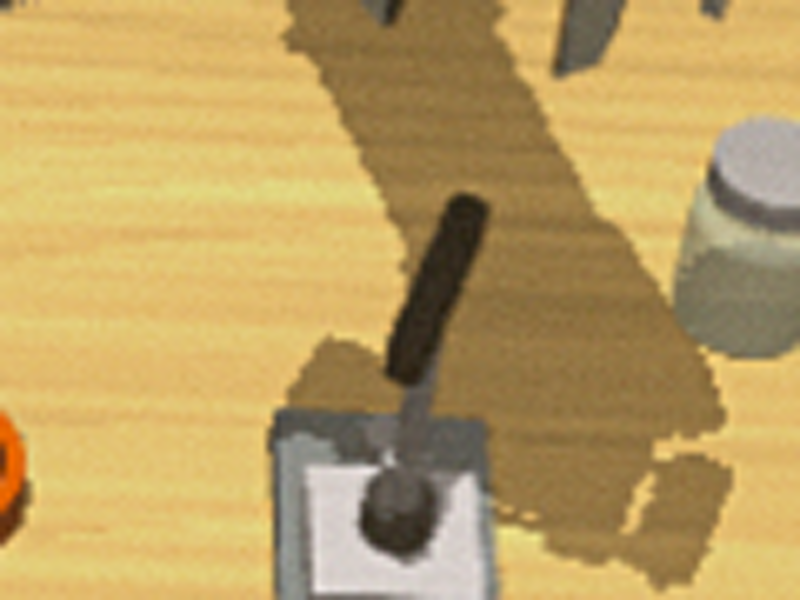

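The key stands alone and upright in the screw, handle at crop (435,290), with the gripper well clear above it.

```bash
python3 -c "
from cell import *
print(sign_off())"
```

```text
the job is handed in; nothing more can be done
None
```

I seated the key on the socket floor (tip about 14 mm below the rim), turned the screw clockwise until torque held at about 0.35 N m, let go, and handed in with the key upright; an early mis-grip put about 9 N on the handle in its stand, and I didn't re-check every bystander by camera at the end.

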